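Hone a plane iron on the fine stone and show its bevel to the inspection camera

ROBOT

A 6-joint arm with a two-finger parallel gripper is mounted at the origin on a cart in front of the work surface, level with it; the furniture and walls round the work are solid. World frame = base frame: x ahead of the robot, y to its left, z up, the work surface at z = 0. Lengths are in m, angles in rad, forces in N, time in s.
With the tool pointing down it reaches from about 0.35 to 0.775 m from the base axis. Payload 5.5 kg.
Tool frame: the origin (TCP) lies where the fingers leave the gripper's body, on its centre line; the fingertips stand env.tip_reach ahead of it and the grasp point (between the pads) lies 54 mm ahead of it (env.tip_reach is the distance from the TCP to the fingertips, in m); z points along the fingers, y is the line along which they close (so a half turn about z gives the same grasp; the last joint's range is limited). The gripper opens to 85 mm and grips with 20 to 120 N. Pads are 22 mm wide; open, the fingers measure 114 mm over their backs; the gripper's body (76 mm by 85 mm) begins 54 mm behind the grasp point. The pads swing forward as they close: fully open they stand 13 mm farther back than shut.
Start: joints at [-1.269, 0.313, 0.046, 1.304, 0, 1.431], TCP at [0.246, -0.52, 0.304] pointing down, gripper open.
Joint ranges: [-2.76, 2.76], [-0.86, 1.69], [-1.03, 1.26], [-2.2, 2.34], [-1.47, 1.5], [-3.14, 3.14]. Speed limits (rad/s): [2.57, 2.57, 3.14, 3.14, 3.14, 3.14].

INTERFACE

Orientations are given as a unit quaternion [w, x, y, z].
In Python, from workcell import status, optics, hand_in, env gives the robot as it stands.
- The arm moves only by the shell command python3 -m handwheel 'ROWS' [FORCE]. ROWS is a JSON object whose one key "deltas" holds a list of rows, each a list of 5 numbers: the opening, from -1 (shut) to 1 (fully open), then the shift along the tool's x, y, z in units of 40 mm (1.0 is 40 mm), then the turn about the tool's z in units of 10 degrees (1.0 is 10 degrees). In form: {"deltas": [[jaw, x, y, z, roll], ...]}. A call has 1 to 20 rows; each row shifts and turns the commanded pose from where the row before left it, along the tool's axes as they then stand; what a row does not reach is not made up. A row lasts 1/8 s, in which the tool goes at most 62.5 mm and 10.7 degrees, less where a joint would pass 70% of its speed; a pose out of reach is approached as far as the arm can. A call is refused whole if a number of a shift passes 1 or a number of a turn 1, either way. A call with a gripper value outside its range is refused whole. The fingers move at their own pace and stop on an object; FORCE is the grip in N (left out, the last holds). Time passes only in rows, so rows that do not move let the fingers close. It gives the time, the measured TCP pose, the force, the opening and the grip force at its end, in the units of the state.
- status.get_state(): the state, without advancing time (a new reading comes with each control period).
- optics.read_camera(name): name is "side" or "top"; returns a dict with "frame" (400x640x3 uint8, red, green, blue), "depth" (400x640 float32, m along the optical axis (not along the pixel's ray), 0 where there is no reading), "vfov" (degrees; the focal length in pixels is half the picture's height over the tangent of half this angle, whatever the lens; pixels are square), "cx", "cy" (the principal point, pixels), "origin" and "attitude" of the camera in the world. Camera axes: x right, y down, z forward; pixel columns grow to the right and rows downward; lengths in m; the calibration is good to about 2 mm. A picture is of the moment at which its call begins.
- hand_in(): hands the job in; it is judged then, once.
The state is a dict: "clock": time; "joint_pos": joint angles; "qvel": joint speeds; "tau": joint torques, N m; "tcp_pos": TCP position; "orientation": TCP orientation; "wrist_force": force on the tool from outside, world axes, zero at the start; "ft_torque": the same for the moment, N m; "finger_gap": finger opening in m; "grip_force": force on a finger pad.
Only numpy, scipy, OpenCV 4.12 (cv2) and the standard library are available. Lean on these libraries where they do the work, as an engineer would, in place of code of your own. Each camera call takes 0.05 s, during which the arm holds its last target. There are 200 camera calls.

TASK

The plane iron in the honing guide is finished on the perforated coarse plate: lift the guide off, set it at the near end of the fine stone with its cutting edge towards you, and push it straight away from you in one full-length stroke, the edge trailing so that it cannot dig in, the bevel pressing gently and flat on the stone and the roller down all the way. Then lift it and present the honed bevel to the upward-looking camera: the middle of the edge at the camera's focus point, the bevel facing squarely into the lens, the edge level across the picture. Finish while still holding it there, still and touching nothing else; do not knock the camera or the things lying about.

Things in the scene. Friction and masses are not known exactly. Their poses are not given: they have to be found in the camera images.
- guide: Honing guide with clamped plane iron, loose, 0.25 to 0.5 kg, standing on the coarse plate, edge towards the robot. Origin: in the plane on which roller and bevel stand, 52 mm behind the edge. x to the edge, y along it, z up, square to the bevel, which faces -z. Grey body 62 mm wide over two flat side cheeks: grip on these from above, closing along y. Brass nuts on top, 47 mm high.
- grip (a point): Middle of the guide between the cheeks, 28 mm straight above the guide's origin; axes as the guide's. The cheeks there reach down to 10 mm above the plane the guide stands on.
- blade: The plane iron, steel, 35 mm wide, 3 mm thick and 108 mm long, fixed in the guide at 30 degrees: its edge is low in front, its back end 54 mm high and 42 mm behind the guide's origin. Origin and axes as the guide's.
- edge (a point): Middle of the cutting edge, 52 mm in front of the guide's origin and in the plane on which it stands. The 35 mm edge runs along y; the bevel is the 6 mm strip behind it on the underside. Axes as the guide's.
- roller: Brass roller under the guide, 19 mm in diameter, 24 mm wide, free to turn; it touches the surface 16 mm behind the guide's origin, 68 mm behind the edge. Origin at its middle, 9.5 mm above the surface; its x and z axes turn as it rolls.
- coarse_plate: Coarse diamond plate: thin steel plate 204 x 76 mm with rows of small dark holes on a plywood base 216 x 92 mm with small feet; top 26 mm high; fixed. Origin: centre of the underside; x along its length, away from the robot.
- fine_stone: Fine bench stone: plain grey block 204 mm long, 70 mm wide, clamped in a low black holder 250 mm long whose ends lie 10 mm below the stone's top; fixed and level. Origin: centre of the underside, 44 mm below the stone's top; x along its length, away from the robot.
- stone_top (a point): Centre of the fine stone's top face; x along its length (ends at +102 mm far, -102 mm near), y across (sides at 35 mm), z up. The roller runs 68 mm ahead of the edge and has to stay on the stone, so a full stroke takes the edge from about -80 mm to about +20 mm.
- camera: Inspection camera stand: dark base plate 150 x 104 x 10 mm with a low grey light controller (36 mm high) on its robot side and a fork (76 mm high) holding the tilting camera. Fixed. Origin: centre of the underside; x away from the robot.
- camera_head (a joint): How far the camera's lens leans from straight up towards the stand's -x (the robot's) side, in rad; held by stiff friction at its setting; leave it.
- focus (a point): Focus point in the air, 70 mm in front of the lens on its axis (130 mm from the tilt axis). z: the lens axis, out of the camera, up and leaning to the robot; y: level, across the picture; x: away from the robot. The bevel faces the lens when the guide's z lies along this z; the edge lies level across the picture when the guide's y lies along this y, either way round.
- tape_measure: Yellow tape measure, 36 x 78 x 64 mm, lying about loose near the robot. Origin: centre of the underside.
- masking_tape: Roll of masking tape, 104 mm across, 25 mm high, loose near the robot. Origin: centre of the underside.
- screwdriver_red: Screwdriver 195 mm long, 27 mm high, loose near the robot. Origin: centre of the underside.

How it is judged:
On the way, in this order (a step that is already met when the one before it is completed fails the run):
1. bevel set flat on the fine stone near its near end, edge towards the robot (contact force between blade and fine_stone above 0.5 N and angle between the z axis of guide and the z axis of stone_top, either way round below 0.035 rad and z of roller in the frame of stone_top below 0.012 m and x of edge in the frame of stone_top below -0.055 m and x of roller in the frame of stone_top above -0.04 m), for 0.1 s.
2. pushed on with the bevel still pressing flat on the stone (contact force between blade and fine_stone above 0.5 N and angle between the z axis of guide and the z axis of stone_top, either way round below 0.035 rad and z of roller in the frame of stone_top below 0.012 m and x of edge in the frame of stone_top between -0.05 and -0.018 m), for 0.1 s.
3. bevel still pressing flat as the edge nears the middle (contact force between blade and fine_stone above 0.5 N and angle between the z axis of guide and the z axis of stone_top, either way round below 0.035 rad and z of roller in the frame of stone_top below 0.012 m and x of edge in the frame of stone_top between -0.015 and 0.005 m), for 0.06 s.
4. bevel still pressing flat as the roller nears the far end (contact force between blade and fine_stone above 0.5 N and angle between the z axis of guide and the z axis of stone_top, either way round below 0.035 rad and z of roller in the frame of stone_top below 0.012 m and x of edge in the frame of stone_top above 0.008 m), for 0.1 s.
At the end, for the whole second after the job is handed in: The fingers hold the guide still in the air, touching nothing else: middle of the edge within 15 mm of the focus point, bevel square to the lens axis and edge level across the picture, each within 0.2 rad (about 11 degrees) (distance between edge and focus below 0.015 m and angle between the z axis of guide and the z axis of focus, either way round below 0.2 rad and angle between the y axis of guide and the y axis of focus, either way round below 0.2 rad and z of grip in the frame of focus above 0 m and height (world z) of edge above 0.1 m and contact force between guide and the fingers above 2 N and contact force between guide and fine_stone below 0.2 N and contact force between guide and coarse_plate below 0.2 N and contact force between guide and camera below 0.2 N and linear speed of guide below 0.03 m/s and angular speed of guide below 0.2 rad/s); the arm keeps its last pose, push and grip.
It fails at once if guide pressed on the fine stone with more than 40 N (contact force between guide and fine_stone above 40 N).
It fails at once if camera struck or moved from its setting (distance of focus from where it was at the start of the episode above 0.008 m or contact force between guide and camera above 2 N).
It fails at once if a bystander moved more than 30 mm (distance of any of tape_measure, masking_tape, screwdriver_red from where it was at the start of the episode above 0.03 m).
It also fails if it takes over 61 s, if anything falls off the work surface, if the arm or the gripper's body presses on something with over 40 N, if the wrist force passes 120 N, or if a joint passes its speed limit or range.

## Working session

There is one attempt and no reset: what is moved stays moved. The work goes in short steps, Python scripts to look and compute and a shell command to move; the robot and the scene stay as the last step left them, time stands still between calls to the robot, and variables do not carry over. Pictures are saved under pics/ and viewed, at most 10 in all, crops included, and the job is handed in when it is done.

```bash
mkdir -p pics; ls
cat > h.py <<'E'
import numpy as np, cv2
from scipy.spatial.transform import Rotation as R
from workcell import status, optics, env
def rot(q): return R.from_quat([q[1],q[2],q[3],q[0]]).as_matrix()
def cam(n):
    c=optics.read_camera(n); c['f']=200/np.tan(np.radians(c['vfov'])/2); c['R']=rot(c['attitude']) if np.size(c['attitude'])==4 else np.array(c['attitude']); return c
def cloud(c):
    v,u=np.mgrid[:400,:640]; d=c['depth']
    p=np.stack([(u-c['cx'])/c['f']*d,(v-c['cy'])/c['f']*d,d],-1)
    return p@c['R'].T+np.array(c['origin'])
E
python3 - <<'E'
from h import *
for n in ['side','top']:
    c=cam(n); cv2.imwrite(f'pics/{n}0.png',c['frame'][:,:,::-1]); np.savez(f'{n}0.npz',P=cloud(c),frame=c['frame'],d=c['depth'])
    print(n,c['vfov'],c['cx'],c['cy'],c['origin'],c['R'].round(3).tolist())
print(status.get_state(),env.tip_reach)
E
```

```text
pics
side 54.71573862449428 322.61335907910194 203.34794641695285 [ 1.03605566 -0.03030961  0.87476784] [[0.041, 0.818, -0.574], [0.999, -0.038, 0.017], [-0.008, -0.575, -0.818]]
top 53.072403326725926 318.4072430616122 204.47443954073714 [ 0.37786317 -0.03521386  0.97655545] [[0.015, -0.983, 0.183], [-0.999, -0.01, 0.033], [-0.03, -0.183, -0.983]]
{'clock': 0.1, 'joint_pos': array([-1.26861849e+00,  3.13929584e-01,  4.50811275e-02,  1.30361668e+00,
        1.65586192e-05,  1.43117619e+00]), 'qvel': array([ 9.36564548e-05, -1.94185167e-03,  3.57793579e-03,  9.05898772e-04,
        1.27538762e-03, -1.66886572e-03]), 'tau': array([ 3.39173952e-03, -4.81725526e+01,  2.99243635e+01,  1.27434562e-02,
       -8.22960124e-05,  1.89865595e-06]), 'tcp_pos': array([ 0.24573001, -0.51946347,  0.30309083]), 'orientation': array([-8.32323097e-04,  9.75700531e-01,  2.19106773e-01, -5.94929024e-05]), 'wrist_force': array([ 0.24164795, -0.47114563, -0.6353889 ]), 'ft_torque': array([-0.04542122, -0.03143177, -0.07933565]), 'grip_force': 0.0, 'finger_gap': 0.08516649570505207} 0.0726
```

View pics/side0.png

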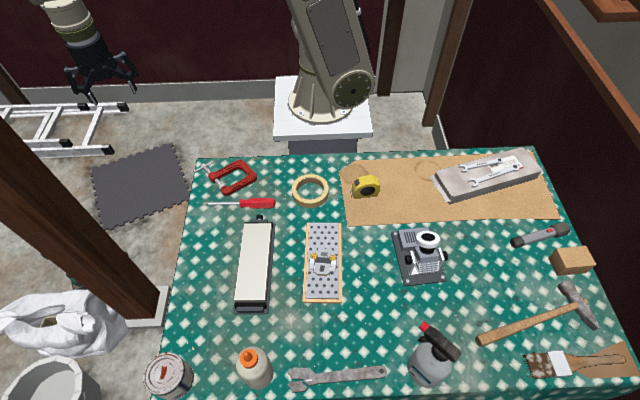

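View pics/top0.png

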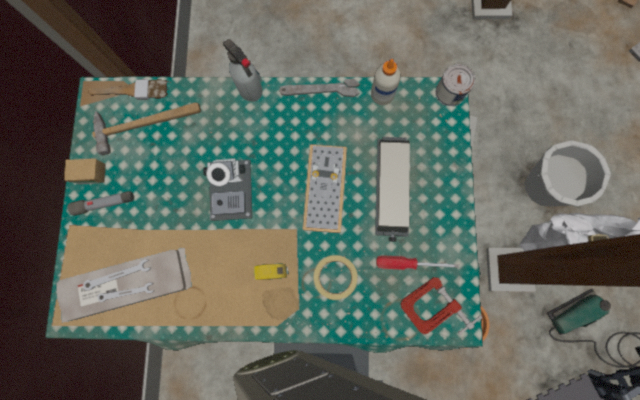

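Side view: fine stone about (254,265), coarse plate with guide (322,262), camera stand (420,255), masking tape (310,190), tape measure (366,186), screwdriver (240,203). Now an enlarged crop plus cloud measurements.

```bash
cat > m.py <<'E'
from h import *
S=np.load('side0.npz');T=np.load('top0.npz')
def crop(Z,u0,v0,w,h,k): return cv2.resize(Z['frame'][v0:v0+h,u0:u0+w,::-1],None,fx=k,fy=k,interpolation=cv2.INTER_CUBIC)
a=np.hstack([crop(S,297,215,50,75,8),crop(T,298,140,50,75,8)][:2])
cv2.imwrite('pics/guide.png',a[:600])
a=np.hstack([crop(S,385,220,66,70,6),crop(T,200,150,66,70,6)])
cv2.imwrite('pics/cam.png',a)
def rect(Z,lo,hi,x0,x1,y0,y1,n):
    P=Z['P'];m=(Z['d']>0)&(P[...,2]>lo)&(P[...,2]<hi)&(P[...,0]>x0)&(P[...,0]<x1)&(P[...,1]>y0)&(P[...,1]<y1)
    q=P[m]; r=cv2.minAreaRect(q[:,:2].astype(np.float32)*1000); print(n,len(q),'z',np.median(q[:,2]).round(4),[np.round(t,1) for t in r])
for n,Z in(('side',S),('top',T)):
    P=Z['P']
    for nm,(u,v) in dict(side=dict(stone=(254,265),coarse=(322,290),cam=(420,255),guide=(322,262)),top=dict(stone=(394,186),coarse=(325,205),cam=(230,190),guide=(326,170)))[n].items(): print(n,nm,P[v,u].round(3))
E
python3 m.py
```

```text
side stone [ 0.623 -0.183  0.042]
side coarse [ 0.686 -0.024  0.026]
side cam [0.636 0.201 0.086]
side guide [ 0.631 -0.022  0.061]
top stone [ 0.598 -0.183  0.044]
top coarse [ 0.554 -0.02   0.027]
top cam [0.592 0.217 0.01 ]
top guide [ 0.632 -0.022  0.06 ]
```

```bash
cat >> m.py <<'E'
print('---')
for n,Z in(('side',S),('top',T)):
    rect(Z,.037,.06,.35,.75,-.35,-.1,n+' stone'); rect(Z,.018,.033,.35,.75,-.09,.09,n+' coarse')
E
python3 m.py | sed -n '/---/,$p'
```

```text
---
side stone 2320 z 0.0438 [array([ 609.9, -185.7]), array([ 70.9, 211.7]), np.float64(88.0)]
side coarse 2428 z 0.0254 [array([530.5,  -0.8]), array([360.7, 178. ]), np.float64(0.0)]
top stone 2486 z 0.0435 [array([ 601.6, -184.2]), array([ 70.8, 213.4]), np.float64(87.8)]
top coarse 2527 z 0.0251 [array([529.1,  -5. ]), array([173.2, 357.3]), np.float64(89.3)]
```

View pics/guide.png

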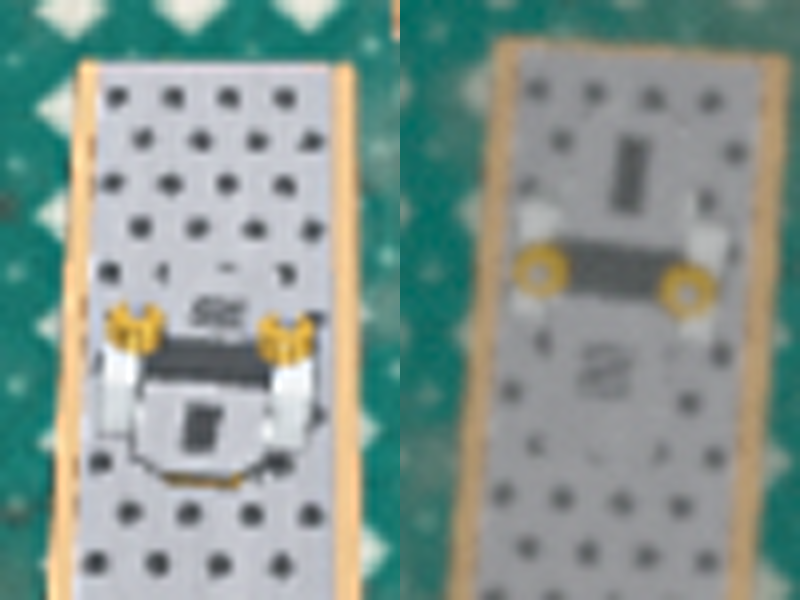

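View pics/cam.png

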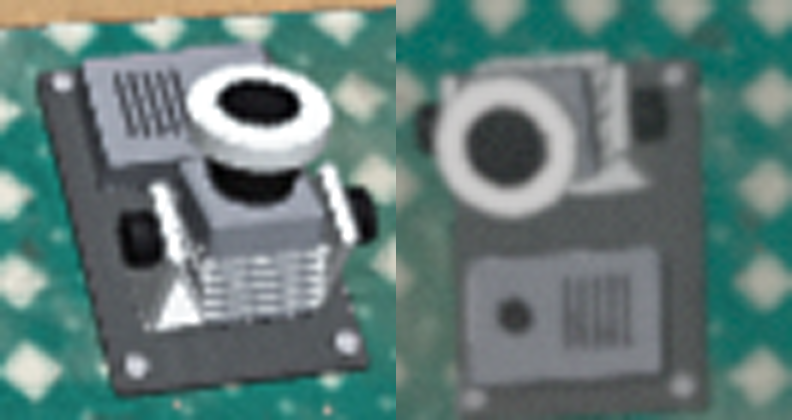

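Guide: nuts at crop-scale left (135,328),(287,338) in side → px about (314,256),(333,257); blade edge towards robot. The camera's ring is leaning robot-wards, at px (428,237) side and (218,174) top. Next: the precise geometry.

```bash
cat > m2.py <<'E'
from h import *
Z={n:np.load(n+'0.npz') for n in('side','top')}
def lines(n,z): print(n,z)
for n in Z:
    P=Z[n]['P'];F=Z[n]['frame'].astype(int);d=Z[n]['d']
    # lens ring
    u,v=dict(side=(428,239),top=(217,174))[n]
    b=np.zeros(d.shape,bool); b[v-16:v+17,u-16:u+17]=1
    m=b&(F.min(2)>165)&(P[...,2]>.085)
    q=P[m]
    for k in range(6):
        c=q.mean(0);w=np.linalg.svd(q-c)[2][2]; w*=np.sign(w[2]); r=(q-c)@w; q=q[abs(r)<max(.0025,1.5*r.std())] if k<5 else q
    e1=np.cross(w,[0,1,0]);e1/=np.linalg.norm(e1);e2=np.cross(w,e1)
    (ex,ey),ax,_=cv2.minAreaRect(np.stack([(q-c)@e1,(q-c)@e2],1).astype(np.float32)*1000)
    cc=c+(ex*e1+ey*e2)/1000
    print(n,'ring',len(q),cc.round(4),'axis',w.round(3),'lean',np.arctan2(np.hypot(w[0],w[1]),w[2]).round(3),'dir',np.arctan2(-w[1],-w[0]).round(3),'size',np.round(ax,1),'rms',r.std().round(4),'focus',(cc+.07*w).round(4))
    def rect(m,nm):
        m=cv2.morphologyEx(m.astype(np.uint8),cv2.MORPH_OPEN,np.ones((3,3)))
        k,l,s,_=cv2.connectedComponentsWithStats(m); i=1+s[1:,4].argmax(); q=P[l==i]
        (x,y),sz,a=cv2.minAreaRect(q[:,:2].astype(np.float32)*1000); print(n,nm,len(q),'z',np.median(q[:,2]).round(4),np.round([x,y,*sz,a],1))
    X,Y,H=P[...,0],P[...,1],P[...,2]; ok=d>0
    rect(ok&(abs(H-.044)<.006)&(Y<-.1)&(Y>-.3)&(F.min(2)>110),'stone')
    rect(ok&(H>.017)&(Y>-.1)&(Y<.07)&(X>.45)&(X<.75),'coarse')
    rect(ok&(abs(H-.010)<.005)&(Y>.1)&(Y<.33)&(X>.45)&(X<.75),'cambase')
    rect(ok&(abs(H-.036)<.006)&(Y>.1)&(Y<.33)&(X>.45)&(X<.66),'lightctl')
    g=ok&(Y>-.08)&(Y<.05)&(X>.5)&(X<.75)&(F[...,0]-F[...,2]>70)&(H>.05)
    k,l,s,ce=cv2.connectedComponentsWithStats(g.astype(np.uint8))
    for i in range(1,k):
        if s[i,4]>3: print(n,'nut',s[i,4],P[l==i].mean(0).round(4),'max z',H[l==i].max().round(4))
    g=ok&(Y>-.08)&(Y<.05)&(X>.5)&(X<.75)&(H>.045); print(n,'above45: min',P[g].min(0).round(3),'max',P[g].max(0).round(3))
E
python3 m2.py
```

```text
side ring 164 [0.6085 0.2177 0.1159] axis [-0.395 -0.038  0.918] lean 0.408 dir 0.096 size [51.  49.7] rms 0.001 focus [0.5809 0.2151 0.1801]
side stone 2251 z 0.0438 [ 606.9 -185.5   70.8  205.8   88.1]
side coarse 2567 z 0.0264 [602.9 -18.9  88.6 211.2  86.6]
side cambase 738 z 0.0099 [600.8 217.7 143.7 104.4   4.6]
side lightctl 355 z 0.036 [558.4 213.   51.6  78.6   7.4]
side nut 32 [ 0.6197 -0.0413  0.0723] max z 0.0769
side nut 31 [0.6258 0.0019 0.0728] max z 0.0765
side above45: min [ 0.607 -0.052  0.045] max [0.671 0.012 0.081]
top ring 201 [0.6054 0.2193 0.1148] axis [-0.423 -0.021  0.906] lean 0.437 dir 0.051 size [49.6 49.7] rms 0.0012 focus [0.5758 0.2178 0.1782]
top stone 2460 z 0.0436 [ 604.9 -184.4   70.7  203.9   87.9]
top coarse 2677 z 0.0265 [600.4 -18.7  86.4 212.9  85.8]
top cambase 859 z 0.0096 [594.5 217.5 149.4 103.8   4.4]
top lightctl 653 z 0.0355 [556.7 215.4  52.1  77.7   4.4]
top nut 16 [0.6218 0.0023 0.0733] max z 0.0776
top nut 13 [ 0.6162 -0.0389  0.0724] max z 0.0767
top above45: min [ 0.603 -0.05   0.045] max [0.668 0.012 0.082]
```

Lens leans about 0.42 rad. The tool can't tilt, so after the stroke I'll pivot the guide in the grip by pressing its edge on the coarse plate's rim. First, refine the guide pose.

Run:
```python
from h import *
c0=np.array([.621,-.019])
a=np.radians(172);X=np.array([np.cos(a),np.sin(a)]);Y=np.array([-X[1],X[0]])
for n in('side','top'):
    Z=np.load(n+'0.npz');P=Z['P'];F=Z['frame'].astype(int)
    q=P-np.r_[c0,.026]; x=(q[...,:2]@X)*1e3;y=(q[...,:2]@Y)*1e3;z=q[...,2]*1e3
    m=(Z['d']>0)&(abs(y)<13)&(abs(x)<60)&(z>8)
    b=m&((x<-16)|(x>14))
    print(n,'edge x from c0 (52 expected):',np.percentile((x+z/np.tan(np.pi/6))[b],[10,50,90]).round(1),b.sum(),
     'front',np.median((x+z*3**.5)[b&(x>14)]).round(1),'rear',np.median((x+z*3**.5)[b&(x<-16)]).round(1))
    w=(Z['d']>0)&(abs(y)>20)&(abs(y)<40)&(z>6)&(abs(x)<40)
    for s in(-1,1):
        k=w&(y*s>0); print('  cheek',s,'x',np.percentile(x[k],[2,50,98]).round(1),'y',np.percentile(y[k],[2,98]).round(1))
    k=(Z['d']>0)&(abs(x)<60)&(z>4)&(abs(y)<45); r=cv2.minAreaRect(np.stack([x[k],y[k]],1).astype(np.float32)); print('  rect',[np.round(t,1) for t in r])
    k=(Z['d']>0)&(x<-16)&(x>-60)&(abs(y)<25)&(z>18); print('  rear blade y',np.percentile(y[k],[3,97]).round(1),'xmin',x[k].min().round(1))
for nm,(u,v) in dict(mask=(311,178),tape=(366,182),scr=(262,203)).items(): print(nm,np.load('side0.npz')['P'][v,u].round(3))
```

```text
side edge x from c0 (52 expected): [41.8 45.4 48. ] 166 front 45.8 rear 45.2
  cheek -1 x [-26.3 -15.1   6. ] y [-30.4 -20.4]
  cheek 1 x [-26.3 -14.2   5.8] y [20.1 30.4]
  rect [array([-1.3,  0.3]), array([96.5, 73.2]), np.float64(3.1)]
  rear blade y [-22.9  23. ] xmin -49.4
top edge x from c0 (52 expected): [42.6 46.7 50.9] 260 front 47.5 rear 46.3
  cheek -1 x [-21.4  -0.4  13.4] y [-30.9 -20.1]
  cheek 1 x [-23.8   0.4  13.6] y [20.3 30.4]
  rect [array([-5.9,  0.5]), array([99.2, 64.8]), np.float64(9.9)]
  rear blade y [-19.4  18.2] xmin -47.3
mask [ 0.345 -0.042  0.017]
tape [0.405 0.104 0.066]
scr [ 0.432 -0.175  0.027]
```

```bash
python3 -m handwheel '{"deltas": [[1,0,0,0,-1],[1,0,0,0,-1],[1,0,0,0,-1],[1,0,0,0,-1],[1,0,0,0,-1],[1,0,0,0,-1],[1,0,0,0,-1],[1,0,0,0,-1],[1,0,0,0,-1],[1,0,0,0,-1],[1,0,0,0,-1],[1,0,0,0,-1],[1,0,0,0,-1],[1,0,0,0,-1],[1,0,0,0,-0.67]]}' 60
cat > go.py <<'E'
import sys
from h import *
# go.py x y z yaw : remaining move in tool units (current tool axes)
s=status.get_state(); M=rot(s['orientation']); t=np.array(list(map(float,sys.argv[1:4])))
print('t',round(s['clock'],2),'tcp',s['tcp_pos'].round(4),'yaw',np.degrees(np.arctan2(M[1,0],M[0,0])).round(2),'tilt',np.degrees(np.arccos(-M[2,2])).round(2),'j',s['joint_pos'].round(2),'F',s['wrist_force'].round(1),'gap',round(s['finger_gap'],4),s['grip_force'])
y=np.radians(float(sys.argv[4])); Mt=np.array([[np.cos(y),np.sin(y),0],[np.sin(y),-np.cos(y),0],[0,0,-1]])
d=t-s['tcp_pos']; print('units now-frame',(M.T@d/.04).round(3),'target-yaw frame',(Mt.T@d/.04).round(3))
E
python3 go.py .627 -.020 .23 172
```

```text
clock: 1.98
tcp_pos: [0.2458, -0.5196, 0.3034]
orientation: [-0.0, 0.067, 0.998, 0.001]
wrist_force: [1.1, -0.2, -1.0]
finger_gap: 0.0852
grip_force: 0.0
t 1.98 tcp [ 0.2458 -0.5196  0.3034] yaw 172.26 tilt 0.06 j [-1.27  0.31  0.05  1.3   0.   -1.13] F [ 1.1 -0.2 -1. ] gap 0.0852 0.0
units now-frame [-7.763 13.658  1.844] target-yaw frame [-7.7   13.695  1.834]
```

```bash
python3 -m handwheel '{"deltas": [[1,-0.485,0.855,0,0],[1,-0.485,0.855,0,0],[1,-0.485,0.855,0,0],[1,-0.485,0.855,0,0],[1,-0.485,0.855,0,0],[1,-0.485,0.855,0,0],[1,-0.485,0.855,0,0],[1,-0.485,0.855,0,0],[1,-0.485,0.855,0,0],[1,-0.485,0.855,0.2,0],[1,-0.485,0.855,0.3,0],[1,-0.485,0.855,0.4,0],[1,-0.485,0.855,0.4,0],[1,-0.485,0.855,0.4,0],[1,-0.485,0.855,0.3,0],[1,-0.485,0.855,0,0],[1,0,0,0,0],[1,0,0,0,0]]}'
python3 go.py .627 -.020 .106 172
python3 - <<'E'
from h import *
c=cam('side'); cv2.imwrite('pics/s1.png',cv2.resize(c['frame'][170:300,240:440,::-1],None,fx=4,fy=4))
E
```

```text
clock: 4.22
tcp_pos: [0.6288, -0.0211, 0.2233]
orientation: [-0.001, 0.069, 0.998, -0.0]
wrist_force: [0.8, -0.5, 0.7]
finger_gap: 0.0853
grip_force: 0.0
t 4.22 tcp [ 0.6288 -0.0211  0.2233] yaw 172.03 tilt 0.08 j [-0.16  0.45  0.05  1.17 -0.   -0.02] F [ 0.8 -0.5  0.7] gap 0.0853 0.0
units now-frame [0.045 0.022 2.934] target-yaw frame [0.049 0.021 2.933]
```

View pics/s1.png

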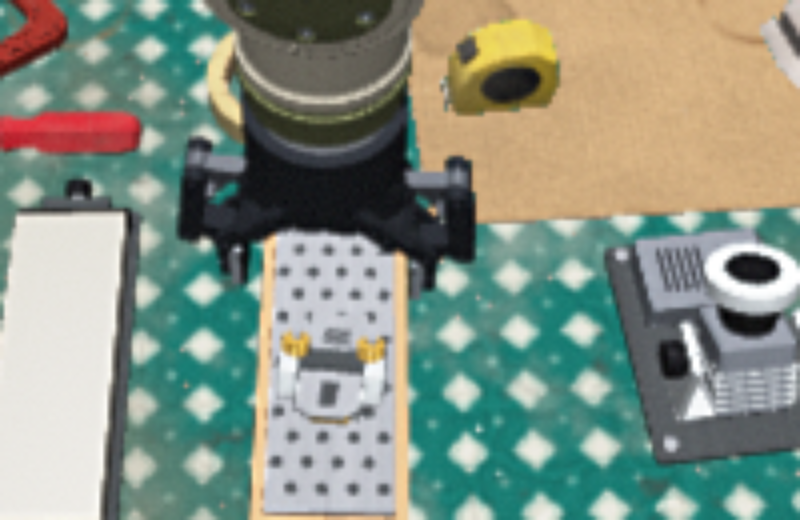

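The gripper's fingers (crop 235,265 / 425,275) straddle the guide, whose nuts are at (293,345) and (371,347). Descend and grip.

```bash
python3 -m handwheel '{"deltas": [[1,0.045,0.02,0.5,0],[1,0,0,0.6,0],[1,0,0,0.6,0],[1,0,0,0.5,0],[1,0,0,0.4,0],[1,0,0,0.33,0],[1,0,0,0,0],[1,0,0,0,0],[0,0,0,0,0],[-1,0,0,0,0],[-1,0,0,0,0],[-1,0,0,0,0],[-1,0,0,0,0],[-1,0,0,0,0]]}' 60
python3 go.py .627 -.020 .106 172
```

```text
clock: 6.02
tcp_pos: [0.6284, -0.0201, 0.1078]
orientation: [0.001, 0.07, 0.998, -0.0]
wrist_force: [-0.2, -0.6, 6.3]
finger_gap: 0.061
grip_force: 65.4
t 6.03 tcp [ 0.6284 -0.0201  0.1078] yaw 172.02 tilt 0.13 j [-0.16  0.53 -0.12  0.92 -0.   -0.02] F [-0.2 -0.6  6.3] gap 0.061 65.42798280715942
units now-frame [ 0.035 -0.002  0.046] target-yaw frame [ 0.035 -0.002  0.046]
```

```bash
python3 -m handwheel '{"deltas": [[-1,0,0,-0.2,0],[-1,0,0,-0.4,0],[-1,0,0,-0.5,0],[-1,0,0,-0.5,0],[-1,0,0,-0.4,-0.3],[-1,0,0,0,-0.3],[-1,0,0,0,0]]}' 60
python3 go.py .579 -.184 .135 178
```

```text
clock: 6.9
tcp_pos: [0.6275, -0.02, 0.1873]
orientation: [0.0, 0.018, 1.0, -0.0]
wrist_force: [-0.4, 0.2, -4.3]
finger_gap: 0.061
grip_force: 66.1
t 6.9 tcp [ 0.6275 -0.02    0.1873] yaw 177.98 tilt 0.01 j [-0.16  0.47 -0.01  1.09 -0.   -0.12] F [-0.4  0.2 -4.3] gap 0.061 66.06181740760803
units now-frame [ 1.068 -4.139  1.308] target-yaw frame [ 1.069 -4.139  1.308]
```

Held (about 0.4 kg). Move over the near end of the fine stone.

```bash
python3 -m handwheel '{"deltas": [[-1,0.13,-0.4,0,0],[-1,0.13,-0.6,0,0],[-1,0.15,-0.6,0,0],[-1,0.15,-0.6,0,0],[-1,0.15,-0.6,0,0],[-1,0.13,-0.6,0,0],[-1,0.13,-0.5,0,0],[-1,0.1,-0.24,0,0],[-1,0,0,0.5,0],[-1,0,0,0.4,0],[-1,0,0,0.3,0],[-1,0,0,0.1,0],[-1,0,0,0,0],[-1,0,0,0,0]]}'
python3 go.py .579 -.184 .1258 178
python3 - <<'E'
from h import *
c=cam('side'); t=cam('top')
cv2.imwrite('pics/s2.png',np.hstack([cv2.resize(c['frame'][200:320,215:295,::-1],None,fx=5,fy=5),cv2.resize(t['frame'][125:245,350:430,::-1],None,fx=5,fy=5)]))
E
```

```text
clock: 8.65
tcp_pos: [0.5796, -0.1841, 0.1353]
orientation: [0.001, 0.017, 1.0, -0.0]
wrist_force: [-0.1, -0.2, -3.0]
finger_gap: 0.0609
grip_force: 66.3
t 8.65 tcp [ 0.5796 -0.1841  0.1353] yaw 178.03 tilt 0.07 j [-0.44  0.47 -0.14  0.95 -0.   -0.41] F [-0.1 -0.2 -3. ] gap 0.0609 66.29181504249573
units now-frame [0.015 0.002 0.238] target-yaw frame [0.014 0.002 0.238]
```

View pics/s2.png

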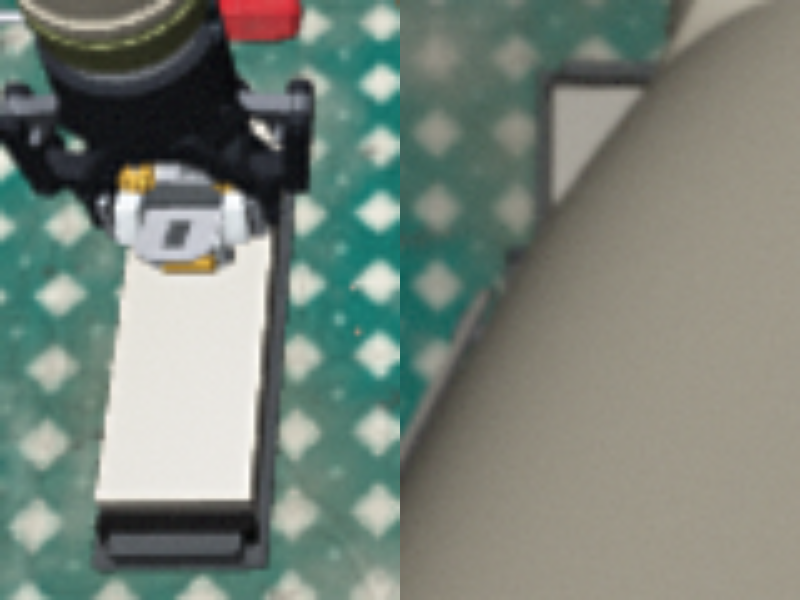

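Side crop: the guide is over the stone, roller at (190,265), aligned between the stone's sides. Lower to light contact.

```bash
python3 -m handwheel '{"deltas": [[-1,0,0,0.1,0],[-1,0,0,0.08,0],[-1,0,0,0.05,0],[-1,0,0,0.05,0],[-1,0,0,0.05,0],[-1,0,0,0,0],[-1,0,0,0,0]]}'; python3 go.py .579 -.184 .1258 178
```

```text
clock: 9.62
tcp_pos: [0.5802, -0.184, 0.1257]
orientation: [0.002, 0.017, 1.0, -0.001]
wrist_force: [-5.2, 3.7, 19.8]
finger_gap: 0.061
grip_force: 69.1
t 9.62 tcp [ 0.5802 -0.184   0.1257] yaw 178.05 tilt 0.27 j [-0.44  0.48 -0.16  0.93  0.   -0.41] F [-5.2  3.7 19.8] gap 0.061 69.10861015319824
units now-frame [ 0.031 -0.    -0.004] target-yaw frame [ 0.031 -0.    -0.004]
```

```bash
python3 -m handwheel '{"deltas": [[-1,0,0,-0.02,0],[-1,-0.06,0,0,0],[-1,-0.12,0,0,0],[-1,-0.12,0,0,0],[-1,-0.12,0,0,0],[-1,-0.12,0,0,0]]}'; python3 go.py .679 -.1875 .1258 178
```

```text
clock: 10.38
tcp_pos: [0.6016, -0.1847, 0.1257]
orientation: [0.002, 0.017, 1.0, -0.0]
wrist_force: [-4.3, 3.2, 14.8]
finger_gap: 0.0613
grip_force: 68.6
t 10.38 tcp [ 0.6016 -0.1847  0.1257] yaw 178.05 tilt 0.2 j [-0.43  0.52 -0.1   0.95  0.   -0.39] F [-4.3  3.2 14.8] gap 0.0613 68.5685920715332
units now-frame [-1.936 -0.005  0.005] target-yaw frame [-1.936 -0.004 -0.002]
```

```bash
python3 -m handwheel '{"deltas": [[-1,-0.12,0,0,0],[-1,-0.12,0,0,0],[-1,-0.12,0,0,0],[-1,-0.12,0,0,0],[-1,-0.12,0,0,0],[-1,-0.12,0,0,0],[-1,-0.12,0,0,0],[-1,-0.12,0,0,0]]}'; python3 go.py .679 -.1875 .1258 178;python3 -m handwheel '{"deltas": [[-1,-0.12,0,0,0],[-1,-0.12,0,0,0],[-1,-0.12,0,0,0],[-1,-0.12,0,0,0],[-1,-0.12,0,0,0],[-1,-0.1,0,0,0],[-1,-0.08,0,0,0],[-1,0,0,0,0],[-1,0,0,0,0]]}'; python3 go.py .679 -.1875 .1258 178
```

```text
clock: 11.38
tcp_pos: [0.64, -0.1858, 0.1258]
orientation: [0.002, 0.017, 1.0, -0.0]
wrist_force: [-3.9, 3.5, 13.5]
finger_gap: 0.0614
grip_force: 68.5
t 11.38 tcp [ 0.64   -0.1858  0.1258] yaw 178.05 tilt 0.19 j [-0.4   0.58  0.02  1.    0.   -0.37] F [-3.9  3.5 13.5] gap 0.0614 68.53878736495972
units now-frame [-0.977 -0.009  0.002] target-yaw frame [-0.977 -0.008 -0.001]
clock: 12.5
tcp_pos: [0.6716, -0.1868, 0.1258]
orientation: [0.002, 0.017, 1.0, -0.0]
wrist_force: [-2.0, 4.4, 11.9]
finger_gap: 0.0609
grip_force: 68.2
t 12.5 tcp [ 0.6716 -0.1868  0.1258] yaw 178.07 tilt 0.26 j [-0.39  0.64  0.11  1.04  0.   -0.35] F [-2.   4.4 11.9] gap 0.0609 68.21781277656555
units now-frame [-0.187 -0.012  0.   ] target-yaw frame [-0.187 -0.012 -0.   ]
```

```bash
python3 -m handwheel '{"deltas": [[-1,-0.08,0,0,0],[-1,-0.08,0,0,0],[-1,0,0,0,0]]}'; python3 -c "
from h import *;s=status.get_state();print(s['tcp_pos'],s['wrist_force'],s['ft_torque'])"; python3 -m handwheel '{"deltas": [[-1,0,0,-0.1,0],[-1,0,0,-0.4,0],[-1,0,0,-0.6,0],[-1,0,0,-0.6,0],[-1,0,0,-0.6,0],[-1,0,0,-0.4,0],[-1,0,0,0,0]]}';  python3 -c "
from h import *;s=status.get_state();print(s['tcp_pos'],s['wrist_force'],s['ft_torque'],s['joint_pos'])"
```

```text
clock: 12.88
tcp_pos: [0.6779, -0.1869, 0.1258]
orientation: [0.002, 0.017, 1.0, -0.0]
wrist_force: [-2.9, 3.4, 12.6]
finger_gap: 0.0606
grip_force: 68.2
[ 0.67786288 -0.18690221  0.12578975] [-2.93942144  3.38263709 12.59938613] [0.81196737 0.73498717 0.01306468]
clock: 13.75
tcp_pos: [0.6773, -0.1878, 0.232]
orientation: [0.001, 0.017, 1.0, -0.001]
wrist_force: [-0.5, -1.1, -3.3]
finger_gap: 0.0609
grip_force: 66.2
[ 0.67733971 -0.18783007  0.23199072] [-0.51564065 -1.12138265 -3.29746933] [ 0.01372917  0.00440748 -0.01957627] [-3.84526002e-01  5.90971210e-01  3.01328070e-01  1.27810261e+00
 -1.34020500e-04 -3.49725500e-01]
```

Centre of pressure was well towards the edge, so the bevel was pressing. Turn the guide and go to the coarse plate's left rim to pivot it in the grip.

```bash
python3 -m handwheel '{"deltas": [[-1,0,0,0,-0.5],[-1,0,0,0,-0.9],[-1,0,0,0,-0.9],[-1,0,0,0,-0.9],[-1,0,0,0,-0.9],[-1,0,0,0,-0.9],[-1,0,0,0,-0.9],[-1,0,0,0,-0.9],[-1,0,0,0,-0.9],[-1,0,0,0,-0.9],[-1,0,0,0,-0.2]]}'
python3 -m handwheel '{"deltas": [[-1,-0.3,0.1,0,0],[-1,-0.5,0.2,0,0],[-1,-0.6,0.2,0,0],[-1,-0.6,0.22,0,0],[-1,-0.6,0.22,0,0],[-1,-0.6,0.22,0,0],[-1,-0.6,0.22,0,0],[-1,-0.6,0.22,0.2,0],[-1,-0.6,0.22,0.4,0],[-1,-0.6,0.22,0.4,0],[-1,-0.4,0.15,0.4,0],[-1,-0.24,0.06,0.4,0],[-1,0,0,0.3,0],[-1,0,0,0,0],[-1,0,0,0,0]]}'
python3 go.py .6035 .0673 .112 -93.8
python3 - <<'E'
from h import *
c=cam('side'); cv2.imwrite('pics/s3.png',cv2.resize(c['frame'][170:310,270:450,::-1],None,fx=4,fy=4))
E
```

```text
clock: 15.12
tcp_pos: [0.6761, -0.1873, 0.2288]
orientation: [-0.001, -0.682, 0.731, 0.001]
wrist_force: [0.1, 0.7, -4.0]
finger_gap: 0.061
grip_force: 66.1
clock: 17.0
tcp_pos: [0.6048, 0.0671, 0.1467]
orientation: [0.0, -0.682, 0.732, -0.0]
wrist_force: [0.5, 0.7, -3.4]
finger_gap: 0.0611
grip_force: 66.1
t 17.0 tcp [0.6048 0.0671 0.1467] yaw -94.05 tilt 0.06 j [-0.02  0.46 -0.13  0.98 -0.   -1.52] F [ 0.5  0.7 -3.4] gap 0.0611 66.1307144165039
units now-frame [-0.003  0.034  0.867] target-yaw frame [-0.003  0.033  0.867]
```

View pics/s3.png

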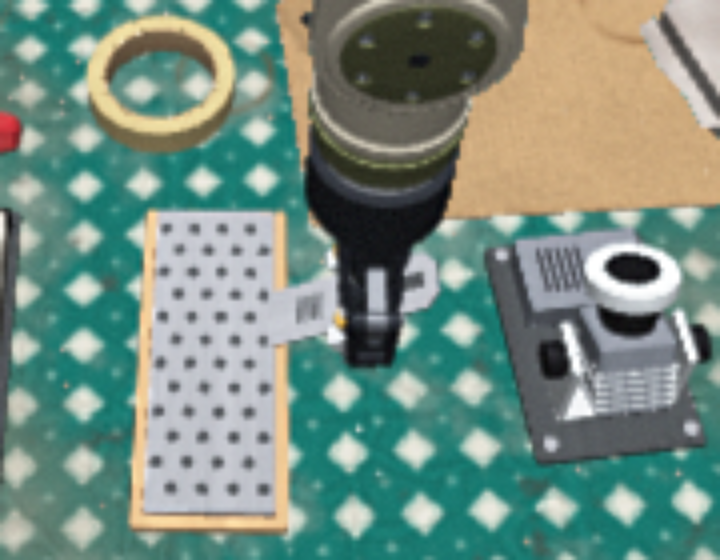

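Edge at crop (270,315), just over the plate's rim (275); shift 5 mm further on, then press down with lighter grip.

```bash
python3 -m handwheel '{"deltas": [[-1,0.12,0,0.2,0],[-1,0,0,0.3,0],[-1,0,0,0.3,0],[-1,0,0,0.15,0],[-1,0,0,0.05,0],[-1,0,0,0.05,0],[-1,0,0,0.05,0],[-1,0,0,0,0]]}' 40;python3 go.py .6035 .0673 .088 -93.8
```

```text
clock: 18.05
tcp_pos: [0.6039, 0.0644, 0.1043]
orientation: [0.001, -0.682, 0.731, 0.0]
wrist_force: [-5.1, 5.6, 10.7]
finger_gap: 0.0612
grip_force: 67.9
t 18.05 tcp [0.6039 0.0644 0.1043] yaw -93.93 tilt 0.12 j [-0.03  0.5  -0.18  0.89  0.   -1.53] F [-5.1  5.6 10.7] gap 0.0612 67.85302519798279
units now-frame [-0.071  0.014  0.407] target-yaw frame [-0.072  0.014  0.407]
```

```bash
python3 -m handwheel '{"deltas": [[-1,0,0,0.05,0],[-1,0,0,0.05,0],[-1,0,0,0.05,0],[-1,0,0,0,0]]}' 40;python3 go.py .6035 .0673 .088 -93.8
```

```text
clock: 18.55
tcp_pos: [0.6052, 0.065, 0.0991]
orientation: [0.003, -0.683, 0.731, -0.0]
wrist_force: [-2.4, 8.7, 12.1]
finger_gap: 0.0607
grip_force: 67.7
t 18.55 tcp [0.6052 0.065  0.0991] yaw -93.88 tilt 0.31 j [-0.03  0.51 -0.19  0.87  0.   -1.53] F [-2.4  8.7 12.1] gap 0.0607 67.73729681968689
units now-frame [-0.054  0.048  0.279] target-yaw frame [-0.054  0.047  0.279]
```

Pivoting at about 15 N, as intended. Continue.

```bash
python3 -m handwheel '{"deltas": [[-1,0,0,0.05,0],[-1,0,0,0.05,0],[-1,0,0,0.05,0],[-1,0,0,0.05,0],[-1,0,0,0.05,0],[-1,0,0,0.05,0],[-1,0,0,0,0]]}';python3 go.py .6035 .0673 .0865 -93.8
```

```text
clock: 19.42
tcp_pos: [0.6064, 0.0647, 0.0873]
orientation: [0.003, -0.683, 0.731, -0.002]
wrist_force: [-0.0, 7.2, 10.8]
finger_gap: 0.0614
grip_force: 67.3
t 19.43 tcp [0.6064 0.0647 0.0873] yaw -93.88 tilt 0.42 j [-0.03  0.52 -0.2   0.84  0.   -1.53] F [-0.   7.2 10.8] gap 0.0614 67.3374080657959
units now-frame [-0.059  0.078  0.019] target-yaw frame [-0.06   0.078  0.019]
```

```bash
python3 -m handwheel '{"deltas": [[-1,0,0,-0.1,0],[-1,0,0,-0.4,0],[-1,0,0,-0.7,0],[-1,0,0,-0.8,0],[-1,0,0,-0.8,0],[-1,0,0,-0.8,0],[-1,0,0,-0.6,0],[-1,0,0,-0.25,0],[-1,0,0,0,-0.5],[-1,0,0,0,-1],[-1,0,0,0,-1],[-1,0,0,0,-1],[-1,0,0,0,-1],[-1,0,0,0,-1],[-1,0,0,0,-1],[-1,0,0,0,-1],[-1,0,0,0,-1],[-1,0,0,0,-1],[-1,0,0,0,-0.35],[-1,0,0,0,0]]}' 80;python3 go.py .518 .212 .238 4.5
```

```text
clock: 21.92
tcp_pos: [0.603, 0.0949, 0.2617]
orientation: [0.011, 1.0, 0.016, -0.001]
wrist_force: [-0.2, -0.0, -4.4]
finger_gap: 0.061
grip_force: 87.6
t 21.93 tcp [0.603  0.0949 0.2617] yaw 1.89 tilt 1.31 j [ 0.03  0.4   0.07  1.24 -0.02 -3.14] F [-0.2 -0.  -4.4] gap 0.061 87.58900165557861
units now-frame [-2.026 -3.008  0.529] target-yaw frame [-1.888 -3.085  0.593]
```

```bash
python3 -m handwheel '{"deltas": [[-1,-0.2,-0.3,0,0],[-1,-0.3,-0.5,0,0],[-1,-0.4,-0.6,0,0],[-1,-0.4,-0.6,0,0],[-1,-0.3,-0.5,0,0],[-1,-0.3,-0.4,0,0],[-1,0,0,0,0],[-1,0,0,0,0]]}' 80;python3 go.py .518 .212 .238 4.5
python3 - <<'E'
from h import *
out=[]
for n,(u0,v0) in dict(side=(360,170),top=(170,120)).items():
    c=cam(n); np.savez(n+'4.npz',P=cloud(c),frame=c['frame'],d=c['depth']); out.append(cv2.resize(c['frame'][v0:v0+140,u0:u0+100,::-1],None,fx=4,fy=4))
cv2.imwrite('pics/s4.png',np.hstack(out))
E
```

```text
clock: 22.92
tcp_pos: [0.524, 0.2071, 0.2598]
orientation: [0.012, 1.0, 0.015, 0.0]
wrist_force: [0.5, -0.3, -3.4]
finger_gap: 0.0605
grip_force: 87.7
t 22.93 tcp [0.524  0.2071 0.2598] yaw 1.72 tilt 1.33 j [ 0.24  0.31 -0.06  1.2  -0.02 -2.93] F [ 0.5 -0.3 -3.4] gap 0.0605 87.7466368675232
units now-frame [-0.145 -0.139  0.543] target-yaw frame [-0.139 -0.133  0.546]
```

View pics/s4.png

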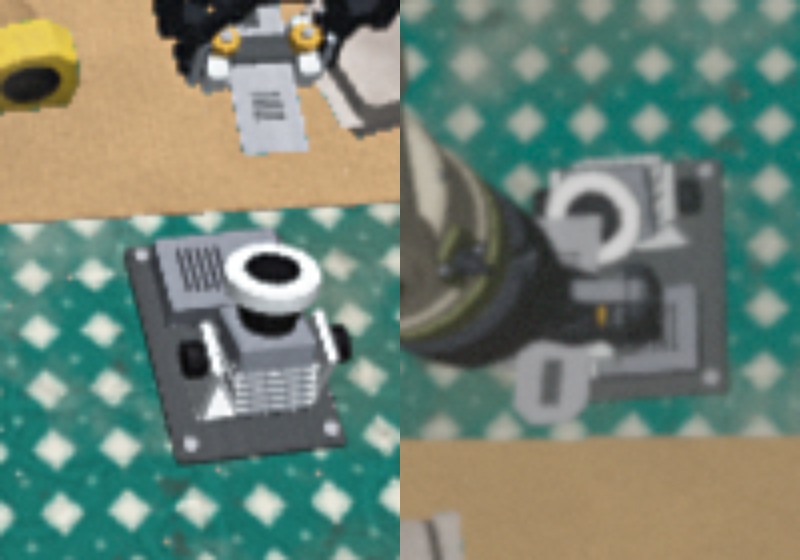

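Side crop: blade front visible, edge from (240,153) to (308,152), i.e. full-picture (420–437, 208). Fit the blade plane and edge position.

```bash
cat > b.py <<'E'
from h import *
import sys
from scipy import ndimage
def blade(Z,u0,u1,v0,v1,zmin):
    P=Z['P'];m=np.zeros(P.shape[:2],bool);m[v0:v1,u0:u1]=1;m&=(Z['d']>0)&(P[...,2]>zmin)
    q=P[m]
    for k in range(6):
        c=np.median(q,0) if k==0 else q.mean(0);w=np.linalg.svd(q-c)[2][2];w*=np.sign(w[2]);r=(q-c)@w;q=q[abs(r)<.004]
    (x,y),sz,a=cv2.minAreaRect(q[:,:2].astype(np.float32)*1000)
    b=cv2.boxPoints(((x,y),sz,a)); f=b[b[:,0].argsort()][2:]/1000
    e=f.mean(0); ez=c[2]-((e-c[:2])@w[:2])/w[2]
    # guide z = blade-top normal rotated: blade top slopes 30deg in guide
    slope=np.arctan2(-w[0],w[2]) # dz/dx along +x
    print(len(q),'normal',w.round(3),'edge',np.r_[e,ez].round(4),'heading of edge line',np.degrees(np.arctan2(*(f[1]-f[0])[[0,1]]*np.sign(f[1,1]-f[0,1]))).round(1),'size',np.round(sz,1),'guide edge-up tilt deg',(30+np.degrees(slope)).round(1),'rms',r.std().round(4))
    return np.r_[e,ez]
E
python3 - <<'E'
from b import *
Z=np.load('side4.npz'); blade(Z,416,440,190,212,.15)
Z=np.load('top4.npz'); blade(Z,205,222,172,188,.15)
E
```

```text
316 normal [0.147 0.033 0.989] edge [0.5848 0.2128 0.1999] heading of edge line -3.7 size [44.3 48.9] guide edge-up tilt deg 21.5 rms 0.0013
109 normal [ 0.702 -0.71   0.055] edge [0.5862 0.2145 0.1709] heading of edge line -38.4 size [74.6 10.2] guide edge-up tilt deg -55.5 rms 0.0021
```

```bash
python3 -m handwheel '{"deltas": [[-1,-0.08,-0.03,0.1,-0.14],[-1,-0.08,-0.04,0.15,-0.14],[-1,0,0,0.15,0],[-1,0,0,0.11,0],[-1,0,0,0,0],[-1,0,0,0,0],[-1,0,0,0,0]]}' 80;python3 go.py .518 .212 .238 4.5
python3 - <<'E'
from b import *
c=cam('side');cv2.imwrite('pics/s5.png',cv2.resize(c['frame'][170:310,360:500,::-1],None,fx=4,fy=4)); blade(dict(P=cloud(c),d=c['depth']),412,440,196,219,.14)
E
```

```text
clock: 23.9
tcp_pos: [0.5176, 0.2092, 0.2395]
orientation: [0.011, 0.999, 0.039, -0.0]
wrist_force: [-0.7, 0.2, -4.1]
finger_gap: 0.0607
grip_force: 87.8
t 23.9 tcp [0.5176 0.2092 0.2395] yaw 4.5 tilt 1.3 j [ 0.25  0.31 -0.11  1.15 -0.02 -2.97] F [-0.7  0.2 -4.1] gap 0.0607 87.75176167488098
units now-frame [ 0.015 -0.071  0.035] target-yaw frame [ 0.015 -0.07   0.037]
250 normal [0.17  0.029 0.985] edge [0.579  0.2118 0.1792] heading of edge line -4.4 size [39.4 35.4] guide edge-up tilt deg 20.2 rms 0.0014
```

View pics/s5.png

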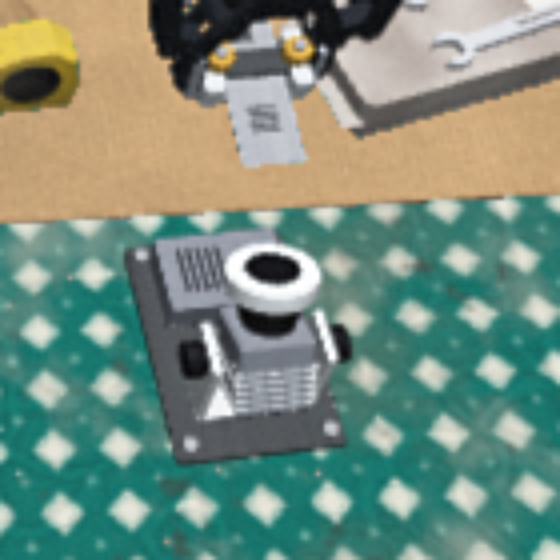

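The edge (crop (240–307,163)) is near the focus. One 3 mm sideways trim, settle, then hand in.

```bash
python3 -m handwheel '{"deltas": [[-1,0,-0.07,0,0],[-1,0,0,0,0],[-1,0,0,0,0],[-1,0,0,0,0],[-1,0,0,0,0]]}' 80;python3 go.py .518 .212 .238 4.5; python3 -c "
from workcell import hand_in; print(hand_in())"
```

```text
clock: 24.58
tcp_pos: [0.5172, 0.2119, 0.2392]
orientation: [0.011, 0.999, 0.039, -0.001]
wrist_force: [0.1, -1.5, -4.2]
finger_gap: 0.0608
grip_force: 87.7
t 24.57 tcp [0.5172 0.2119 0.2392] yaw 4.5 tilt 1.31 j [ 0.25  0.31 -0.11  1.15 -0.02 -2.97] F [ 0.1 -1.5 -4.2] gap 0.0608 87.74476289749146
units now-frame [ 0.019 -0.002  0.029] target-yaw frame [ 0.019 -0.002  0.029]
the job is handed in; nothing more can be done
None
```

I handed the job in at 24.6 s, with no verdict shown: the full stroke was made with the bevel pressing, and the guide is held still with its edge within about 3 mm of the measured focus point and the bevel within about 4° of square to the lens.

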